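Sort the morning's handful: vials, bone fragments and tweezers

TASK

Put away what is lying loose on the bench: stand the two sample vials upright in the two free pockets of the bored vial block, lay the two bone fragments in the finds tray with every fragment in a cell of its own, and lay the tweezers in the free pair of notches of the instrument rest, across both bars. Leave the vial and the fragment that are already put away in their pocket and cell, and set the vials and fragments down rather than dropping them.

Things in the scene. Friction and masses are not known exactly. Their poses are not given: they have to be found in the camera images.
- vial_1: First loose capped sample vial, 23 mm diameter, 54 mm tall (glass up to 40 mm, black cap 21 mm diameter above), about 22 g, standing upright; origin at the centre of its underside, z up. Either free pocket will do.
- vial_2: Second loose capped sample vial, 23 mm diameter, 54 mm tall (glass up to 40 mm, black cap 21 mm diameter above), about 22 g, standing upright; origin at the centre of its underside, z up. Either free pocket will do.
- bone_1: First loose pale brown irregular bone fragment, 23 x 32 x 19 mm (x, y, z of its own frame) lying on the bench, about 14 g; origin at the centre of its underside, y along its longer side. Any empty cell of the tray will do.
- bone_2: Second loose pale brown irregular bone fragment, 24 x 30 x 18 mm (x, y, z of its own frame) lying on the bench, about 14 g; origin at the centre of its underside, y along its longer side. Any empty cell of the tray will do.
- tweezers: Steel tweezers lying flat, 14 mm wide (x) at the broadest, 136 mm long (y), 8 mm thick, 24 g; origin under the middle of their length, on the underside. They are rigid when gripped across their width at the middle. Either end may point either way in the rest.
- vial_block: Fixed wooden block, 54 (x) x 160 (y) x 18 mm high, origin at the centre of its underside. Three round pockets, 38 mm wide, 13 mm deep (floor 5 mm above the origin), at x = 0, y = -46, 0, +46 mm. Pocket y = +46 holds vial_3; y = 0 and y = -46 are free. A seated vial rises 41 mm above the block: grip vials in their upper half so that the fingers clear the block.
- finds_tray: Fixed square grey tray, 150 x 150 mm, origin at the centre of its underside; walls 16 mm high, 4 mm thick; a cross of walls divides it into four cells, 69 x 69 mm inside, with a white foam floor 5 mm above the origin, centred at x = +-36.5, y = +-36.5 mm. The cell on the +x, +y side holds bone_3; the other three are empty.
- tool_rest: Fixed rest: wooden base 124 (x) x 100 (y) x 5 mm, origin under its centre; two white bars along x at y = +-38 mm, 8 mm thick, 68 mm clear between for fingers. Notches at x = -28 and +28 mm: floor 20 mm above the origin, 20 mm wide, flanks opening to 34 mm at the bars' top, 32 mm up. Tools lie along y on both bars. A fixed scalpel takes x = +28; the pair at x = -28 is free.
- vial_3: Identical capped vial (23 mm diameter, 54 mm tall) already standing in the vial block's pocket at y = +46 mm; loose; stays there. Origin at the centre of its underside.
- bone_3: Bone fragment, 21 x 27 x 18 mm, already lying in the tray's cell on the +x, +y side; loose; stays in its cell. Origin at the centre of its underside.

How it is judged (in metres and radians):
At the end, for the whole second after the job is handed in: All three vials upright on pocket floors, one to a pocket; the three fragments in the tray, one to a cell, bone_3 still in its own; tweezers in the free notches, on both bars (11 mm sideways, 27 mm lengthwise, 0.15 rad). All at rest and released ((((x of vial_1 in the frame of vial_block between -0.011 and 0.011 m and y of vial_1 in the frame of vial_block between -0.011 and 0.011 m and z of vial_1 in the frame of vial_block between 0 and 0.012 m and angle between vial_1's own z axis and vertical below 0.12 rad) and (x of vial_2 in the frame of vial_block between -0.011 and 0.011 m and y of vial_2 in the frame of vial_block between -0.057 and -0.035 m and z of vial_2 in the frame of vial_block between 0 and 0.012 m and angle between vial_2's own z axis and vertical below 0.12 rad)) or ((x of vial_2 in the frame of vial_block between -0.011 and 0.011 m and y of vial_2 in the frame of vial_block between -0.011 and 0.011 m and z of vial_2 in the frame of vial_block between 0 and 0.012 m and angle between vial_2's own z axis and vertical below 0.12 rad) and (x of vial_1 in the frame of vial_block between -0.011 and 0.011 m and y of vial_1 in the frame of vial_block between -0.057 and -0.035 m and z of vial_1 in the frame of vial_block between 0 and 0.012 m and angle between vial_1's own z axis and vertical below 0.12 rad))) and x of vial_3 in the frame of vial_block between -0.011 and 0.011 m and y of vial_3 in the frame of vial_block between 0.035 and 0.057 m and z of vial_3 in the frame of vial_block between 0 and 0.012 m and angle between vial_3's own z axis and vertical below 0.12 rad and x of bone_1 in the frame of finds_tray between -0.071 and 0.071 m and y of bone_1 in the frame of finds_tray between -0.071 and 0.071 m and z of bone_1 in the frame of finds_tray between 0 and 0.027 m and (x of bone_1 in the frame of finds_tray above 0.007 m or x of bone_1 in the frame of finds_tray below -0.007 m) and (y of bone_1 in the frame of finds_tray above 0.007 m or y of bone_1 in the frame of finds_tray below -0.007 m) and x of bone_2 in the frame of finds_tray between -0.071 and 0.071 m and y of bone_2 in the frame of finds_tray between -0.071 and 0.071 m and z of bone_2 in the frame of finds_tray between 0 and 0.027 m and (x of bone_2 in the frame of finds_tray above 0.007 m or x of bone_2 in the frame of finds_tray below -0.007 m) and (y of bone_2 in the frame of finds_tray above 0.007 m or y of bone_2 in the frame of finds_tray below -0.007 m) and x of bone_3 in the frame of finds_tray between 0.007 and 0.071 m and y of bone_3 in the frame of finds_tray between 0.007 and 0.071 m and ((x of bone_1 in the frame of finds_tray above 0 m and x of bone_2 in the frame of finds_tray below 0 m) or (x of bone_2 in the frame of finds_tray above 0 m and x of bone_1 in the frame of finds_tray below 0 m) or (y of bone_1 in the frame of finds_tray above 0 m and y of bone_2 in the frame of finds_tray below 0 m) or (y of bone_2 in the frame of finds_tray above 0 m and y of bone_1 in the frame of finds_tray below 0 m)) and ((x of bone_1 in the frame of finds_tray above 0 m and x of bone_3 in the frame of finds_tray below 0 m) or (x of bone_3 in the frame of finds_tray above 0 m and x of bone_1 in the frame of finds_tray below 0 m) or (y of bone_1 in the frame of finds_tray above 0 m and y of bone_3 in the frame of finds_tray below 0 m) or (y of bone_3 in the frame of finds_tray above 0 m and y of bone_1 in the frame of finds_tray below 0 m)) and ((x of bone_2 in the frame of finds_tray above 0 m and x of bone_3 in the frame of finds_tray below 0 m) or (x of bone_3 in the frame of finds_tray above 0 m and x of bone_2 in the frame of finds_tray below 0 m) or (y of bone_2 in the frame of finds_tray above 0 m and y of bone_3 in the frame of finds_tray below 0 m) or (y of bone_3 in the frame of finds_tray above 0 m and y of bone_2 in the frame of finds_tray below 0 m)) and x of tweezers in the frame of tool_rest between -0.039 and -0.017 m and y of tweezers in the frame of tool_rest between -0.027 and 0.027 m and z of tweezers in the frame of tool_rest between 0.016 and 0.026 m and angle between the y axis of tweezers and the y axis of tool_rest, either way round below 0.15 rad and angle between tweezers's own z axis and vertical below 0.15 rad and linear speed of each of vial_1, vial_2, bone_1, bone_2, tweezers, vial_3, bone_3 below 0.02 m/s); the robot touches nothing.
It fails at once if a vial or fragment is let fall (moves faster than 0.85 m/s, a fall of about 37 mm, while out of the fingers) ((linear speed of vial_1 above 0.85 m/s and contact force between the fingers and vial_1 below 0.02 N) or (linear speed of vial_2 above 0.85 m/s and contact force between the fingers and vial_2 below 0.02 N) or (linear speed of bone_1 above 0.85 m/s and contact force between the fingers and bone_1 below 0.02 N) or (linear speed of bone_2 above 0.85 m/s and contact force between the fingers and bone_2 below 0.02 N) or (linear speed of vial_3 above 0.85 m/s and contact force between the fingers and vial_3 below 0.02 N) or (linear speed of bone_3 above 0.85 m/s and contact force between the fingers and bone_3 below 0.02 N)).
It also fails if it takes over 115 s, if anything falls off the work surface, if the arm or the gripper's body presses on something with over 40 N, if the wrist force passes 120 N, or if a joint passes its speed limit or range.

ROBOT

A 6-joint arm with a two-finger parallel gripper is mounted at the origin on the work surface; the furniture and walls round the work are solid. World frame = base frame: x ahead of the robot, y to its left, z up, the work surface at z = 0. Lengths are in m, angles in degrees, forces in N, time in s.
With the tool pointing down it reaches from about 0.4 to 0.825 m from the base axis. Payload 7 kg.
Tool frame: the origin (TCP) lies at the very end of the fingers, on their centre line; the grasp point (between the pads) lies 19 mm behind it; z points along the fingers, y is the line along which they close (so a half turn about z gives the same grasp; the last joint's range is limited). The gripper opens to 88 mm and grips with 3 to 60 N. Pads are 19 mm wide; open, the fingers measure 130 mm over their backs; the gripper's body (78 mm by 193 mm) begins 47 mm behind the grasp point.
Start: joints at [-51.618, 20.546, 0.682, 0, -70.136, -16.507], TCP at [0.251, -0.626, 0.192] pointing down, gripper open.
Joint ranges: [-176.03, 176.03], [-82.01, 121.73], [-58.28, 71.71], [-173.87, 95.51], [-174.79, -0.11], [-173.66, 173.66]. Speed limits (degrees/s): [136.94, 136.94, 172.46, 180, 180, 180].

INTERFACE

Orientations are given as [roll, pitch, yaw] about the fixed x, y, z axes, in that order (R = Rz(yaw) Ry(pitch) Rx(roll)).
In Python, from plant import r gives the robot as it stands. The module is installed in compiled form; this text tells all that it offers.
- The arm moves only by the tool jog_arm, never from a script. Its arguments are lists of equal length, an entry for each row: "travel": the shift along the tool's x, y, z each as a share of 50 cm, from -1 to 1, a list of three; "dr": the turn, a rotation vector about the tool's x, y, z each as a share of 360 degrees, from -1 to 1, a list of three; "claw": the opening, from 0 (shut) to 1 (fully open). A call has exactly 10 rows; each row is the pose to reach, as a shift and turn from the pose commanded when the call began, along the tool's axes at that moment, turning the shorter way round; what a row does not reach only later rows make up. A row lasts 1/8 s, in which the tool goes at most 62.5 mm and 10.7 degrees, less where a joint would pass 70% of its speed; a pose out of reach is approached as far as the arm can. A call with a number of a shift or a turn outside -1 to 1 is refused whole. A call with a gripper value outside its range is refused whole. The fingers move at their own pace and stop on an object; "newtons" is the grip in N (left out, the last holds). Time passes only in rows, so rows that repeat a pose let the fingers close, or fill a call up. It gives the time, the measured TCP pose, the force, the opening and the grip force at its end, in the units of the state.
- r.get_state(): the state, without advancing time (a new reading comes with each control period).
- r.capture(name): name is "scene" or "side" or "wrist"; returns a dict with "pixels" (480x640x3 uint8, red, green, blue), "range_z" (480x640 float32, m along the optical axis (not along the pixel's ray), 0 where there is no reading), "fx", "fy", "cx", "cy" (pixels), "dist_coeffs" ([k1, k2, p1, p2, k3] as OpenCV has them; the pictures are not rectified), "position" and "attitude" of the camera in the world; the wrist camera has in their place "hand_eye" (4x4, takes a point from camera to tool coordinates, whose origin is the TCP and whose axes are the flange's). Camera axes: x right, y up, looking along -z (the intrinsics and any distortion apply to the point x, -y, -z); pixel columns grow to the right and rows downward; lengths in m; the calibration is good to about 2 mm. A picture is of the moment at which its call begins: read the wrist's pose just before it.
- r.close_job(): hands the job in; it is judged then, once.
Trained networks look in the newest picture that a camera, given by its name, has taken for a name from the list of things; names that differ only in an ending like _2 or _b are one class to them, and where a whole thing is asked for, a point or a joint stands for the part that bears it (a point fixed in the world has none). Each returns a list of dicts, best first, with "conf" (0 to 1); they miss things now and then, are a little off and sometimes report something else, mostly with a low value. They report only what shows in the picture. A call takes as long as a camera call.
- r.boxes_of(name, camera): "extent" ([left, top, right, bottom] in pixels, round what is visible of it).
- r.regions_of(name, camera): "pixels" (480x640 bool, what is visible of it) and "extent" ([left, top, right, bottom] in pixels, round what is visible of it).
- r.tip_of(name, camera): "at" ([column, row] in pixels: a listed point, or the origin of a listed thing).
The state is a dict: "time_s": time; "joints": joint angles; "qd": joint speeds; "joint_torque": joint torques, N m; "tcp_pos": TCP position; "eef_rot": TCP orientation; "contact_force": force on the tool from outside, world axes, zero at the start; "moment": the same for the moment, N m; "gripper_width": finger opening in m; "gripper_force": force on a finger pad.
Only numpy, scipy, OpenCV 4.12 (cv2) and the standard library are available. Lean on these libraries where they do the work, as an engineer would, in place of code of your own. Each camera call takes 0.05 s, during which the arm holds its last target. There are 200 camera calls.

## Working session

There is one attempt and no reset: what is moved stays moved. The work goes in short steps, Python scripts to look and compute and a tool call to move; the robot and the scene stay as the last step left them, time stands still between calls to the robot, and variables do not carry over. Pictures are saved under pics/ and viewed, at most 14 in all, crops included, and the job is handed in when it is done.

Besides the shell and the picture viewer there is one more tool, called after ">>>" as a command line: name --argument value ..., lists and objects as JSON in quotes. jog_arm: Moves the arm, as the interface text tells. Its arguments: {"type":"object","properties":{"travel":{"type":"array"},"dr":{"type":"array"},"claw":{"type":"array"},"newtons":{"type":"number"}},"required":["travel","dr","claw"]}

```bash
mkdir -p pics; cat > h.py <<'E'
import numpy as np, cv2
from scipy.spatial.transform import Rotation as R
from plant import r
def campose(c, st=None):
    if 'hand_eye' in c:
        T=np.eye(4); T[:3,:3]=R.from_euler('xyz',st['eef_rot'],degrees=True).as_matrix(); T[:3,3]=st['tcp_pos']
        return T@np.array(c['hand_eye'])
    T=np.eye(4); a=np.array(c['attitude'])
    T[:3,:3]=a if a.shape==(3,3) else R.from_euler('xyz',a,degrees=True).as_matrix()
    T[:3,3]=c['position']; return T
def cloud(c,T):
    K=np.array([[c['fx'],0,c['cx']],[0,c['fy'],c['cy']],[0,0,1]])
    v,u=np.mgrid[0:480,0:640]
    p=cv2.undistortPoints(np.stack([u,v],-1).reshape(-1,1,2).astype(float),K,np.array(c['dist_coeffs'])).reshape(480,640,2)
    z=c['range_z']; P=np.stack([p[...,0]*z,-p[...,1]*z,-z],-1)
    W=P@T[:3,:3].T+T[:3,3]; W[z<=0]=np.nan
    return W
def look(name,save=None):
    st=r.get_state(); c=r.capture(name); W=cloud(c,campose(c,st))
    if save: cv2.imwrite('pics/'+save,c['pixels'][...,::-1])
    return c,W,st
E
cat > a.py <<'E'
from h import *
print(r.get_state())
for n in ['scene','side']:
    c,W,st=look(n,n+'0.png'); np.save(n+'.npy',W)
    print(n,c['position'],c['attitude'])
    for o in ['vial_1','bone_1','tweezers','vial_block','finds_tray','tool_rest']:
        for d in r.regions_of(o,n)[:6]:
            m=d['pixels']; p=W[m]; p=p[~np.isnan(p[:,0])]
            if len(p)<5: print(o,d['conf'],'few');continue
            q=cv2.minAreaRect(p[:,:2].astype(np.float32)*1000)
            print(o,round(d['conf'],2),np.round(d['extent']),'med',np.round(np.median(p,0),3),'zmax',np.round(np.percentile(p[:,2],98),3),'rect',np.round(q[0]),np.round(q[1]),round(q[2]))
E
python3 a.py
```

```text
{'time_s': 0.0, 'joints': array([-5.16181584e+01,  2.05920763e+01,  6.33538267e-01, -2.02202574e-02,
       -7.01351951e+01, -1.65066048e+01]), 'qd': array([ 0.03960503,  0.06212073, -0.09664416,  0.05755049, -0.04624345,
       -0.04390685]), 'joint_torque': array([ 1.01296533e-03, -5.82719600e+01,  2.93048805e+01,  6.99729055e+00,
        6.71991846e-03, -1.97855657e-04]), 'tcp_pos': array([ 0.25126095, -0.6259053 ,  0.19151339]), 'eef_rot': array([ 1.79904729e+02, -8.40978885e-03, -1.58131643e+02]), 'contact_force': array([ 0.04230203, -0.1493251 , -0.33835129]), 'moment': array([-0.04449871,  0.04244215,  0.02097597]), 'gripper_force': 0.0, 'gripper_width': 0.08747339559312442}
scene [-0.028123   -0.49602607  0.60650456] [ 4.84785168e+01 -5.41661387e-02 -5.57150025e+01]
vial_1 0.89 [191. 210. 211. 236.] med [0.43  0.057 0.033] zmax 0.055 rect [448.  66.] [52. 21.] 20
vial_1 0.81 [408. 257. 425. 290.] med [ 0.522 -0.302  0.041] zmax 0.061 rect [ 547. -294.] [62. 23.] 19
vial_1 0.69 [270. 240. 281. 273.] med [ 0.436 -0.097  0.035] zmax 0.056 rect [462. -85.] [70. 22.] 24
vial_1 0.5
[... 1254 characters left out ...]
ed [ 0.527 -0.291  0.034] zmax 0.058 rect [ 544. -336.] [ 22. 126.] 20
bone_1 0.6 [362. 227. 373. 239.] med [ 0.398 -0.176  0.011] zmax 0.018 rect [ 399. -179.] [27. 17.] 51
bone_1 0.58 [208. 280. 224. 288.] med [0.606 0.055 0.015] zmax 0.02 rect [605.  53.] [23. 17.] 21
tweezers 0.59 [346. 214. 411. 222.] med [ 0.38  -0.289  0.004] zmax 0.008 rect [ 384. -302.] [ 42. 126.] 79
vial_block 0.62 [290. 182. 322. 216.] med [ 0.527 -0.296  0.016] zmax 0.03 rect [ 534. -331.] [ 60. 273.] 5
finds_tray 0.75 [173. 248. 309. 313.] med [0.55  0.046 0.006] zmax 0.016 rect [571.  58.] [301. 159.] 87
tool_rest 0.56 [343. 211. 411. 222.] med [ 0.377 -0.288  0.004] zmax 0.008 rect [ 388. -291.] [130.  39.] 3
```

```bash
python3 - <<'E'
from h import *
a=cv2.imread('pics/scene0.png')
c=cv2.resize(a[150:385,160:520],None,fx=2.2,fy=2.2,interpolation=cv2.INTER_CUBIC)
cv2.imwrite('pics/scene_crop.png',c)
c,W,st=look('wrist','wrist0.png'); print(np.round(c['hand_eye'],3),c['fx'])
E
```

```text
[[ 0.001  0.961  0.275  0.074]
 [ 1.    -0.    -0.001 -0.002]
 [-0.001  0.275 -0.961 -0.192]
 [ 0.     0.     0.     1.   ]] 431.1232512062385
```

View pics/scene_crop.png

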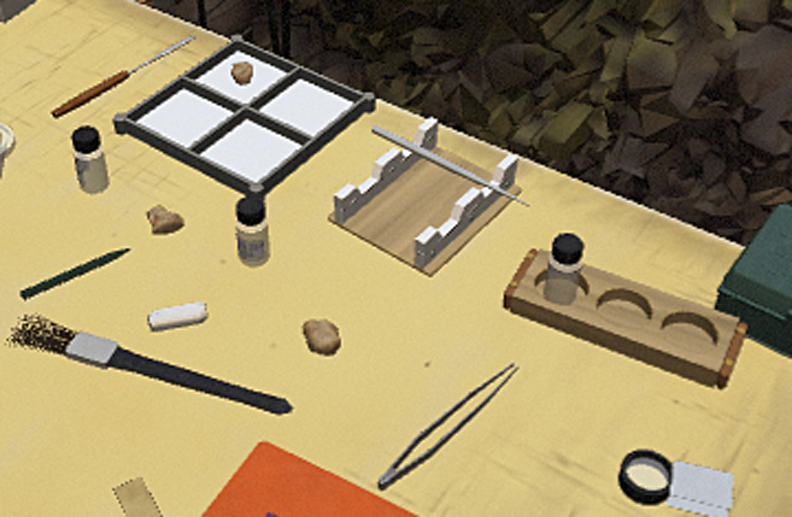

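```bash
cat >> h.py <<'E'
def plan(*wps):
    """wps: (x,y,z,yaw) -> travel/dr numbers relative to current pose, tool down"""
    st=r.get_state(); R0=R.from_euler('xyz',st['eef_rot'],degrees=True); p0=st['tcp_pos']
    print('now',np.round(p0,4),np.round(st['eef_rot'],2),'t',st['time_s'],'w',round(st['gripper_width'],4))
    for x,y,z,yaw in wps:
        t=R0.inv().apply(np.array([x,y,z])-p0)/0.5
        d=(R0.inv()*R.from_euler('xyz',[180,0,yaw],degrees=True)).as_rotvec(degrees=True)/360
        print((x,y,z,yaw),'travel',np.round(t,3).tolist(),'dr',np.round(d,4).tolist())
E
python3 -c "
from h import *
plan((.48,-.12,.30,-180))"
```

```text
now [ 0.2515 -0.6264  0.1925] [-180.      0.   -158.12] t 0.75 w 0.0873
(0.48, -0.12, 0.3, -180) travel [-0.801, 0.77, -0.215] dr [-0.0, 0.0, 0.0608]
```

>>> jog_arm --travel '[[-0.8,0.77,-0.215],[-0.8,0.77,-0.215],[-0.8,0.77,-0.215],[-0.8,0.77,-0.215],[-0.8,0.77,-0.215],[-0.8,0.77,-0.215],[-0.8,0.77,-0.215],[-0.8,0.77,-0.215],[-0.8,0.77,-0.215],[-0.8,0.77,-0.215]]' --dr '[[0,0,0.06],[0,0,0.06],[0,0,0.06],[0,0,0.06],[0,0,0.06],[0,0,0.06],[0,0,0.06],[0,0,0.06],[0,0,0.06],[0,0,0.06]]' --claw '[1,1,1,1,1,1,1,1,1,1]'

```text
time_s: 2.0
tcp_pos: [0.4808, -0.1169, 0.3009]
eef_rot: [180.0, 0.1, -179.5]
contact_force: [-0.5, -0.5, 0.4]
gripper_width: 0.0874
gripper_force: 0.0
```

```bash
cat > b.py <<'E'
from h import *
import time
c,W,st=look('wrist','w1.png'); np.save('w1.npy',W)
for o in ['vial_1','bone_1','tweezers','vial_block','finds_tray','tool_rest']:
    for d in r.regions_of(o,'wrist')[:6]:
        m=d['pixels']; p=W[m]; p=p[~np.isnan(p[:,0])]
        if len(p)<5: continue
        zt=np.percentile(p[:,2],97); top=p[p[:,2]>zt-.006]
        q=cv2.minAreaRect(p[:,:2].astype(np.float32)*1000); q2=cv2.minAreaRect(top[:,:2].astype(np.float32)*1000)
        print(o,round(d['conf'],2),np.round(d['extent']),'zt',np.round(zt,3),'rect',np.round(q[0]),np.round(q[1]),round(q[2],1),'top',np.round(q2[0]),np.round(q2[1]),round(q2[2],1))
    for d in r.tip_of(o,'wrist')[:4]:
        u,v=np.round(d['at']).astype(int); print('  tip',round(d['conf'],2),u,v,np.round(W[v,u],3))
# ortho height map: x .30-.78 (up), y -.48..0.2 (left=+y); 0.9mm/px
I=np.zeros((540,760,3),np.uint8); Z=np.full((540,760),-1.)
C=c['pixels'].reshape(-1,3); P=W.reshape(-1,3); ok=~np.isnan(P[:,0]); P=P[ok]; C=C[ok]
o=np.argsort(P[:,2]); P=P[o];C=C[o]
for du in (0,1):
  for dv in (0,1):
    u=((0.2-P[:,1])/.0009).astype(int)+du; v=((.78-P[:,0])/.0009).astype(int)+dv
    k=(u>=0)&(u<760)&(v>=0)&(v<540); I[v[k],u[k]]=C[k]
cv2.imwrite('pics/ortho1.png',I[...,::-1])
E
python3 b.py
```

```text
vial_1 0.82 [339. 139. 360. 162.] zt 0.055 rect [441. -95.] [21. 21.] 45.8 top [442. -94.] [19. 20.] 46.1
vial_1 0.75 [481. 131. 521. 158.] zt 0.055 rect [437.  72.] [46. 25.] 83.0 top [436.  61.] [21. 21.] 42.6
vial_1 0.59 [144. 213. 176. 246.] zt 0.059 rect [ 529. -299.] [22. 21.] 86.6 top [ 530. -301.] [19. 19.] 71.3
  tip 0.94 348 149 [ 0.439 -0.098  0.054]
  tip 0.87 171 224 [ 0.525 -0.291  0.027]
  tip 0.77 490 142 [0.433 0.05  0.032]
bone_1 0.96 [253.  94. 279. 119.] zt 0.019 rect [ 402. -185.] [27. 21.] 50.8 top [ 400. -185.] [24. 19.] 45.6
bone_1 0.82 [404. 126. 436. 149.] zt 0.017 rect [431. -17.] [23. 25.] 56.7 top [428. -18.] [18. 27.] 0.8
  tip 0.6 414 134 [ 0.426 -0.025  0.013]
  tip 0.57 458 292 [ 0.47  -0.07   0.344]
tweezers 0.7 [156.  26. 174. 160.] zt 0.009 rect [ 390. -296.] [ 18. 135.] 79.0 top [ 391. -293.] [ 14. 134.] 80.5
  tip 0.89 166 96 [ 0.39  -0.293 -0.   ]
vial_block 0.75 [ 49. 199. 202. 258.] zt 0.019 rect [ 537. -352.] [ 59. 171.] 5.9 top [ 535. -347.] [ 54. 160.] 6.0
  tip 0.8 133 227 [ 0.534 -0.343  0.005]
finds_tray 0.59 [366. 189. 520. 320.] zt 0.016 rect [558.  17.] [182. 178.] 1.6 top [557.  12.] [176. 171.] 0.4
  tip 0.64 439 258 [0.566 0.013 0.014]
tool_rest 0.95 [232. 199. 343. 314.] zt 0.032 rect [ 564. -161.] [126. 128.] 86.8 top [ 564. -159.] [124. 124.] 85.3
tool_rest 0.17 [253.  95. 282. 120.] zt 0.019 rect [ 402. -186.] [30. 25.] 46.1 top [ 401. -186.] [27. 19.] 51.5
  tip 0.68 283 254 [ 0.566 -0.17   0.004]
```

View pics/ortho1.png

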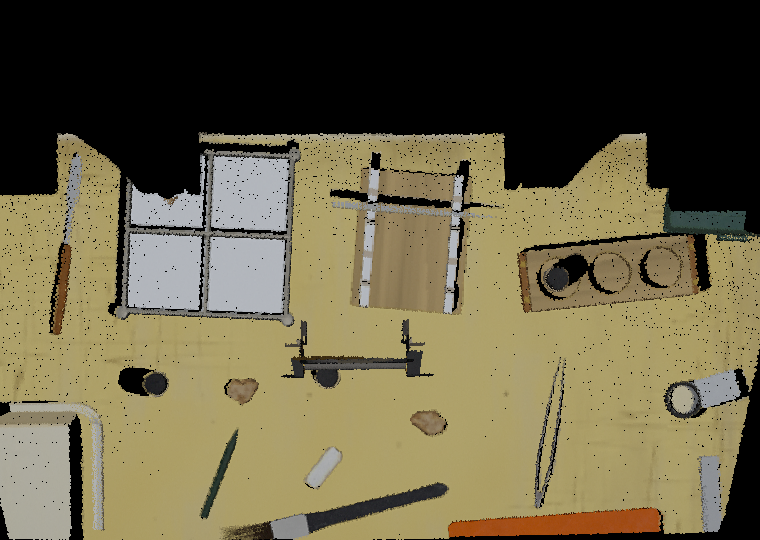

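```bash
python3 - <<'E'
from h import *
W=np.load('w1.npy'); S=np.load('scene.npy')
for A,n in ((W,'w'),(S,'s')):
    P=A.reshape(-1,3); P=P[~np.isnan(P[:,0])]
    k=(P[:,0]>.45)&(P[:,0]<.75)&(P[:,1]<-.405)&(P[:,1]>-.6)&(P[:,2]>.025)&(P[:,2]<.3)
    print(n,k.sum(),P[k].min(0) if k.any() else '',P[k].max(0) if k.any() else '', np.percentile(P[k],[5,95],axis=0))
P=W.reshape(-1,3); P=P[~np.isnan(P[:,0])]
def pca(cx,cy,rad,z0,z1,t):
    q=P[(np.hypot(P[:,0]-cx,P[:,1]-cy)<rad)&(P[:,2]>z0)&(P[:,2]<z1)]
    b=cv2.minAreaRect(q[:,:2].astype(np.float32)*1000); e,v=np.linalg.eigh(np.cov(q[:,:2].T))
    print(t,len(q),np.round(b[0],1),np.round(b[1],1),'long axis deg',round(np.degrees(np.arctan2(v[1,1],v[0,1])),1),'zmax',q[:,2].max())
pca(.400,-.185,.03,.006,.03,'boneA'); pca(.428,-.018,.03,.006,.03,'boneB'); pca(.391,-.295,.075,.004,.02,'tw')
pca(.441,-.094,.02,.045,.07,'v1'); pca(.436,.061,.02,.045,.07,'v2'); pca(.53,-.301,.02,.045,.07,'v3')
plan((.441,-.094,.10,-84),(.441,-.094,.02,-84))
E
```

```text
w 1720 [ 0.56306292 -0.47583742  0.02502331] [ 0.59011199 -0.40502806  0.05395892] [[ 0.56489012 -0.46804777  0.03008504]
 [ 0.58818453 -0.40904126  0.05207802]]
s 4678 [ 0.56176206 -0.52741526  0.02502986] [ 0.66439576 -0.4050079   0.05516876] [[ 0.5660388  -0.51782135  0.03208916]
 [ 0.65322581 -0.41160466  0.0537572 ]]
boneA 476 [ 401.6 -185.3] [29.9 22. ] long axis deg 73.1 zmax 0.02002343917466315
boneB 396 [431.1 -17.2] [23.1 23.7] long axis deg 99.9 zmax 0.01861040002717468
tw 593 [ 386.4 -282.7] [141.7  54.6] long axis deg 174.1 zmax 0.01134183140501882
v1 333 [442.2 -94.1] [19.8 19.5] long axis deg 51.8 zmax 0.05593643429001893
v2 420 [435.6  60.9] [21. 21.] long axis deg 106.4 zmax 0.0559555164514029
v3 383 [ 529.9 -300.7] [21. 20.] long axis deg 101.3 zmax 0.06036402651822498
now [ 0.4791 -0.1205  0.2999] [-180.     -0.   -179.77] t 2.65 w 0.0875
(0.441, -0.094, 0.1, -84) travel [0.076, 0.053, 0.4] dr [0.0, -0.0, -0.266]
(0.441, -0.094, 0.02, -84) travel [0.076, 0.053, 0.56] dr [0.0, -0.0, -0.266]
```

>>> jog_arm --travel '[[0.074,0.053,0.4],[0.074,0.053,0.4],[0.074,0.053,0.4],[0.074,0.053,0.4],[0.074,0.053,0.4],[0.074,0.053,0.4],[0.074,0.053,0.4],[0.074,0.053,0.4],[0.074,0.053,0.4],[0.074,0.053,0.4]]' --dr '[[0,0,-0.266],[0,0,-0.266],[0,0,-0.266],[0,0,-0.266],[0,0,-0.266],[0,0,-0.266],[0,0,-0.266],[0,0,-0.266],[0,0,-0.266],[0,0,-0.266]]' --claw '[0.6,0.6,0.6,0.6,0.6,0.6,0.6,0.6,0.6,0.6]' --newtons 12

```text
time_s: 3.9
tcp_pos: [0.4422, -0.0938, 0.1]
eef_rot: [-180.0, -0.0, -84.0]
contact_force: [0.6, 0.1, 0.1]
gripper_width: 0.0525
gripper_force: 0.0
```

```bash
python3 - <<'E'
from h import *
c,W,st=look('wrist','w2.png')
P=W.reshape(-1,3); P=P[~np.isnan(P[:,0])]
for h in (.03,.02):
    q=P[(np.hypot(P[:,0]-.442,P[:,1]+.094)<.025)&(P[:,2]>.05)&(P[:,2]<.058)]
b=cv2.minEnclosingCircle(q[:,:2].astype(np.float32)); print(len(q),b)
plan((.442,-.094,.02,-84))
E
```

```text
929 ((0.4427783489227295, -0.09425437450408936), 0.010401669889688492)
now [ 0.4421 -0.0938  0.1   ] [-180.     -0.    -84.19] t 3.95 w 0.0527
(0.442, -0.094, 0.02, -84) travel [0.0, 0.0, 0.16] dr [-0.0, -0.0, -0.0005]
```

View pics/w2.png

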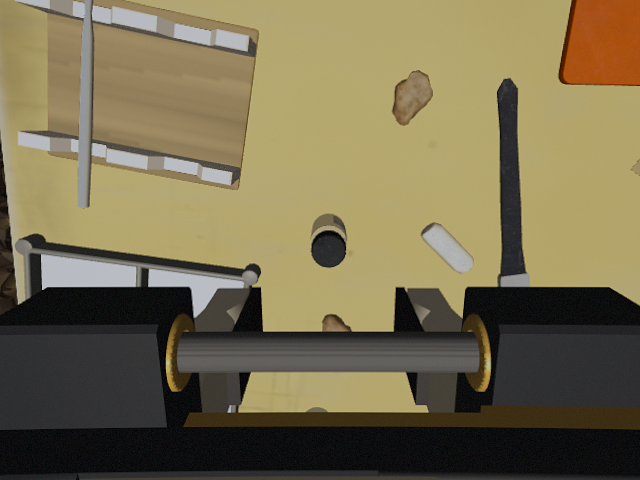

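>>> jog_arm --travel '[[0,0,0.08],[0,0,0.16],[0,0,0.16],[0,0,0.16],[0,0,0.16],[0,0,0.16],[0,0,0.16],[0,0,0.16],[0,0,0.08],[0,0,0]]' --dr '[[0,0,0],[0,0,0],[0,0,0],[0,0,0],[0,0,0],[0,0,0],[0,0,0],[0,0,0],[0,0,0],[0,0,0]]' --claw '[0.6,0.6,0.6,0,0,0,0,0,0,0]' --newtons 12

```text
time_s: 5.2
tcp_pos: [0.4416, -0.0939, 0.1007]
eef_rot: [179.9, -0.0, -84.0]
contact_force: [-0.2, -0.4, -0.4]
gripper_width: 0.0006
gripper_force: 0.0
```

```bash
python3 - <<'E'
from h import *
plan((.540,-.393,.10,-54),(.540,-.393,.026,-54))
E
```

```text
now [ 0.4416 -0.0939  0.1007] [ 1.7991e+02 -1.0000e-02 -8.3960e+01] t 5.2 w 0.0006
(0.54, -0.393, 0.1, -54) travel [0.616, -0.133, 0.001] dr [0.0003, 0.0, -0.0832]
(0.54, -0.393, 0.026, -54) travel [0.616, -0.133, 0.149] dr [0.0003, 0.0, -0.0832]
```

```bash
python3 - <<'E'
from h import *
c,W,st=look('wrist','w3.png')
P=W.reshape(-1,3); P=P[~np.isnan(P[:,0])]
q=P[(np.hypot(P[:,0]-.442,P[:,1]+.094)<.06)&(P[:,2]>.05)&(P[:,2]<.058)]
b=cv2.minEnclosingCircle(q[:,:2].astype(np.float32)) if len(q) else 0; print(len(q),b)
E
```

```text
920 ((0.44269970059394836, -0.09424755722284317), 0.010485932230949402)
```

View pics/w3.png

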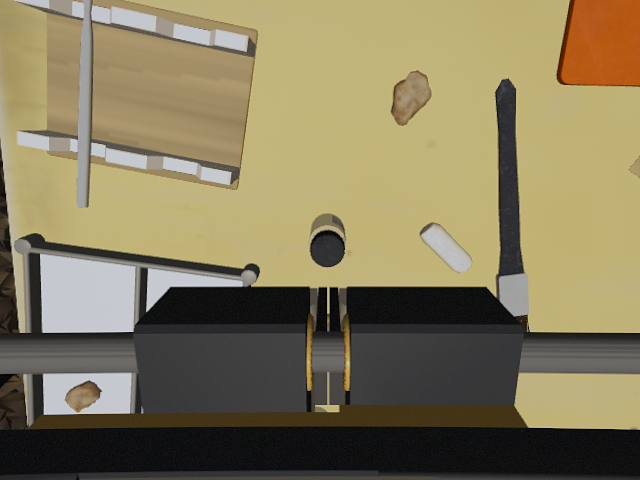

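>>> jog_arm --travel '[[0.001,0.001,0],[0.001,0.001,0],[0.001,0.001,0],[0.001,0.001,0],[0.001,0.001,0],[0.001,0.001,0],[0.001,0.001,0],[0.001,0.001,0.08],[0.001,0.001,0.16],[0.001,0.001,0.16]]' --dr '[[0,0,0],[0,0,0],[0,0,0],[0,0,0],[0,0,0],[0,0,0],[0,0,0],[0,0,0],[0,0,0],[0,0,0]]' --claw '[0.5,0.5,0.5,0.5,0.5,0.5,0.5,0.5,0.5,0.5]'

```text
time_s: 6.5
tcp_pos: [0.4393, -0.0948, 0.018]
eef_rot: [179.7, -0.0, -84.0]
contact_force: [-0.0, -1.3, 1.0]
gripper_width: 0.0436
gripper_force: 0.0
```

>>> jog_arm --travel '[[0,0,0],[0,0,0],[0,0,0],[0,0,0],[0,0,0],[0,0,0],[0,0,0],[0,0,0],[0,0,0],[0,0,0]]' --dr '[[0,0,0],[0,0,0],[0,0,0],[0,0,0],[0,0,0],[0,0,0],[0,0,0],[0,0,0],[0,0,0],[0,0,0]]' --claw '[0,0,0,0,0,0,0,0,0,0]' --newtons 12

```text
time_s: 7.75
tcp_pos: [0.4416, -0.0943, 0.0199]
eef_rot: [180.0, -0.0, -84.0]
contact_force: [-0.8, -0.5, 0.6]
gripper_width: 0.0006
gripper_force: 0.0
```

```bash
python3 - <<'E'
from h import *
plan((.4416,-.0939,.10,-84),(.540,-.393,.10,-54),(.540,-.393,.026,-54))
E
```

```text
now [ 0.4416 -0.0943  0.0199] [179.99  -0.   -83.97] t 7.75 w 0.0006
(0.4416, -0.0939, 0.1, -84) travel [-0.001, 0.0, -0.16] dr [0.0, -0.0, 0.0001]
(0.54, -0.393, 0.1, -54) travel [0.615, -0.133, -0.16] dr [0.0, 0.0, -0.0832]
(0.54, -0.393, 0.026, -54) travel [0.615, -0.133, -0.012] dr [0.0, 0.0, -0.0832]
```

```bash
python3 - <<'E'
from h import *
ims=[]
for n in ('side','wrist'):
    c,W,st=look(n); ims.append(c['pixels'][...,::-1])
    P=W.reshape(-1,3); P=P[~np.isnan(P[:,0])]
    q=P[(np.hypot(P[:,0]-.442,P[:,1]+.094)<.05)&(P[:,2]>.05)&(P[:,2]<.058)]
    print(n,len(q),np.median(q,0) if len(q) else '')
a=cv2.resize(ims[0][170:320,230:430],(800,600)); 
cv2.imwrite('pics/s4.png',np.hstack([cv2.resize(a,(400,300)),cv2.resize(ims[1],(400,300))]))
E
```

```text
side 73 [ 0.44016046 -0.08436356  0.05411206]
wrist 181 [ 0.44252492 -0.10343095  0.0538222 ]
```

View pics/s4.png

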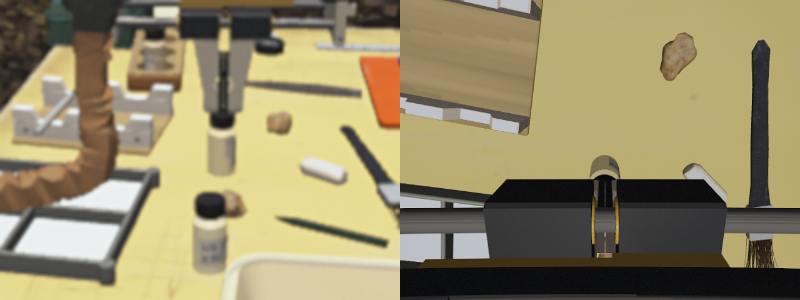

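```bash
python3 - <<'E'
from h import *
c,W,st=look('side')
P=W.reshape(-1,3); C=c['pixels'].reshape(-1,3)
k=(np.abs(P[:,0]-.4416)<.05)&(np.abs(P[:,1]+.094)<.03)&(P[:,2]>.006)
P=P[k];C=C[k]
for z in np.arange(.006,.16,.008):
    q=P[(P[:,2]>=z)&(P[:,2]<z+.008)]; 
    if len(q): print(round(z,3),len(q),np.round(q.min(0),3),np.round(q.max(0),3),C[(P[:,2]>=z)&(P[:,2]<z+.008)].mean(0).round())
E
```

```text
0.006 69 [ 0.43  -0.091  0.006] [ 0.453 -0.078  0.014] [168. 155. 120.]
0.014 65 [ 0.43  -0.092  0.014] [ 0.453 -0.078  0.022] [163. 151. 120.]
0.022 66 [ 0.43  -0.092  0.022] [ 0.451 -0.078  0.03 ] [158. 147. 118.]
0.03 71 [ 0.43  -0.094  0.03 ] [ 0.451 -0.079  0.038] [188. 176. 140.]
0.038 56 [ 0.432 -0.092  0.038] [ 0.452 -0.08   0.046] [132. 123.  97.]
0.046 65 [ 0.431 -0.094  0.046] [ 0.452 -0.079  0.054] [49. 47. 42.]
0.054 90 [ 0.424 -0.092  0.054] [ 0.456 -0.08   0.062] [112. 106.  90.]
0.062 101 [ 0.424 -0.1    0.062] [ 0.455 -0.08   0.07 ] [119. 113.  98.]
0.07 107 [ 0.424 -0.106  0.07 ] [ 0.456 -0.078  0.078] [129. 122. 107.]
0.078 96 [ 0.422 -0.09   0.078] [ 0.459 -0.078  0.086] [129. 122. 104.]
0.086 118 [ 0.421 -0.087  0.086] [ 0.459 -0.079  0.094] [123. 117. 103.]
0.094 144 [ 0.419 -0.1    0.094] [ 0.461 -0.078  0.102] [122. 116. 101.]
0.102 115 [ 0.418 -0.088  0.102] [ 0.462 -0.078  0.11 ] [138. 131. 114.]
0.11 93 [ 0.418 -0.09   0.11 ] [ 0.472 -0.076  0.117] [138. 130. 110.]
0.126 52 [ 0.392 -0.124  0.13 ] [ 0.49  -0.064  0.134] [96. 90. 74.]
0.134 48 [ 0.392 -0.119  0.134] [ 0.491 -0.064  0.14 ] [123. 119. 113.]
0.142 290 [ 0.392 -0.084  0.142] [ 0.473 -0.064  0.15 ] [100.  83.  55.]
0.15 357 [ 0.392 -0.12   0.15 ] [ 0.489 -0.064  0.158] [60. 53. 43.]
0.158 378 [ 0.392 -0.12   0.158] [ 0.492 -0.064  0.166] [77. 74. 70.]
```

>>> jog_arm --travel '[[0,0,-0.07],[0,0,-0.07],[0,0,-0.07],[0,0,-0.07],[0,0,-0.07],[0,0,-0.07],[0,0,-0.07],[0,0,-0.07],[0,0,-0.07],[0,0,-0.07]]' --dr '[[0,0,0],[0,0,0],[0,0,0],[0,0,0],[0,0,0],[0,0,0],[0,0,0],[0,0,0],[0,0,0],[0,0,0]]' --claw '[0.5,0.5,0.5,0.5,0.5,0.5,0.5,0.5,0.5,0.5]'

```text
time_s: 9.15
tcp_pos: [0.4417, -0.0943, 0.055]
eef_rot: [-180.0, 0.0, -84.0]
contact_force: [0.0, 0.6, 0.0]
gripper_width: 0.0435
gripper_force: 0.0
```

```bash
python3 - <<'E'
from h import *
c,W,st=look('side','s5.png')
P=W.reshape(-1,3)
k=(np.abs(P[:,0]-.4416)<.055)&(np.abs(P[:,1]+.094)<.03)&(P[:,2]>.056)&(P[:,2]<.15)
q=P[k]
for z in np.arange(.06,.13,.004):
    a=q[(q[:,2]>=z)&(q[:,2]<z+.004)]; 
    if len(a): print(round(z,3),len(a),np.round(a.min(0),3),np.round(a.max(0),3))
plan((.442,-.094,-.015,-84))
c,W,st=look('wrist'); P=W.reshape(-1,3)
Q=(P-st['tcp_pos'])@R.from_euler('xyz',st['eef_rot'],degrees=True).as_matrix()
a=Q[(np.abs(Q[:,0])<.025)&(np.abs(Q[:,1])<.06)&(Q[:,2]<.005)]; print('wrist fingers max toolz',np.percentile(a[:,2],[90,99,100]), a[a[:,2]>-.05].min(0),a[a[:,2]>-.05].max(0))
E
```

```text
0.088 33 [ 0.405 -0.106  0.089] [ 0.476 -0.079  0.092]
0.092 53 [ 0.403 -0.107  0.092] [ 0.477 -0.078  0.096]
0.096 50 [ 0.404 -0.09   0.096] [ 0.477 -0.077  0.1  ]
0.1 51 [ 0.404 -0.089  0.1  ] [ 0.477 -0.077  0.104]
0.104 57 [ 0.404 -0.095  0.104] [ 0.477 -0.077  0.108]
0.108 61 [ 0.403 -0.108  0.108] [ 0.477 -0.076  0.112]
0.112 48 [ 0.401 -0.09   0.112] [ 0.479 -0.076  0.116]
0.116 56 [ 0.401 -0.089  0.116] [ 0.479 -0.077  0.12 ]
0.12 61 [ 0.4  -0.09  0.12] [ 0.481 -0.076  0.124]
0.124 70 [ 0.4   -0.089  0.124] [ 0.48  -0.076  0.128]
0.128 68 [ 0.399 -0.09   0.128] [ 0.482 -0.076  0.132]
now [ 0.4417 -0.0943  0.055 ] [-179.99    0.    -83.96] t 9.2 w 0.0438
(0.442, -0.094, -0.015, -84) travel [-0.0, -0.001, 0.14] dr [-0.0, 0.0, 0.0001]
wrist fingers max toolz [-0.04435846  0.00251464  0.00497936] [-0.00990417 -0.03828799 -0.04998797] [0.01347186 0.03757236 0.00497936]
```

>>> jog_arm --travel '[[0,0,0.07],[0,0,0.138],[0,0,0.138],[0,0,0.138],[0,0,0.138],[0,0,0.138],[0,0,0.138],[0,0,0.138],[0,0,0.138],[0,0,0.138]]' --dr '[[0,0,0],[0,0,0],[0,0,0],[0,0,0],[0,0,0],[0,0,0],[0,0,0],[0,0,0],[0,0,0],[0,0,0]]' --claw '[0.5,0.5,0.5,0,0,0,0,0,0,0]' --newtons 12

```text
time_s: 10.5
tcp_pos: [0.4426, -0.0942, -0.013]
eef_rot: [-179.9, -0.0, -83.9]
contact_force: [-1.0, 0.5, 8.1]
gripper_width: 0.0225
gripper_force: 12.0
```

```bash
python3 - <<'E'
from h import *
plan((.4416,-.0939,.066,-84),(.540,-.393,.066,-54),(.540,-.393,-.008,-54))
E
```

```text
now [ 0.4426 -0.0942 -0.013 ] [-179.89   -0.    -83.94] t 10.5 w 0.0225
(0.4416, -0.0939, 0.066, -84) travel [-0.001, 0.002, -0.158] dr [-0.0003, -0.0, 0.0002]
(0.54, -0.393, 0.066, -54) travel [0.615, -0.131, -0.158] dr [-0.0003, -0.0001, -0.0832]
(0.54, -0.393, -0.008, -54) travel [0.615, -0.131, -0.01] dr [-0.0003, -0.0001, -0.0832]
```

>>> jog_arm --travel '[[0,0,-0.08],[0,0,-0.158],[0.615,-0.131,-0.158],[0.615,-0.131,-0.158],[0.615,-0.131,-0.158],[0.615,-0.131,-0.158],[0.615,-0.131,-0.158],[0.615,-0.131,-0.158],[0.615,-0.131,-0.158],[0.615,-0.131,-0.158]]' --dr '[[0,0,0],[0,0,0],[0,0,-0.083],[0,0,-0.083],[0,0,-0.083],[0,0,-0.083],[0,0,-0.083],[0,0,-0.083],[0,0,-0.083],[0,0,-0.083]]' --claw '[0,0,0,0,0,0,0,0,0,0]'

```text
time_s: 11.75
tcp_pos: [0.5386, -0.3927, 0.0648]
eef_rot: [180.0, 0.0, -54.1]
contact_force: [0.2, 0.1, -0.5]
gripper_width: 0.0225
gripper_force: 12.0
```

```bash
python3 - <<'E'
from h import *
for n in ('wrist','scene'):
    c,W,st=look(n,n+'6.png')
    P=W.reshape(-1,3); P=P[~np.isnan(P[:,0])]
    # block top plane points: fit rect
    for d in r.regions_of('vial_block',n)[:1]:
        p=W[d['pixels']]; p=p[(p[:,2]>.014)&(p[:,2]<.022)]
        b=cv2.minAreaRect(p[:,:2].astype(np.float32)*1000); print(n,len(p),np.round(b[0],1),np.round(b[1],1),round(b[2],1))
plan((.540,-.393,-.008,-54))
E
```

```text
wrist 5926 [ 535.4 -356.4] [ 54.3 143.5] 6.0
scene 1892 [ 534.7 -346. ] [ 58.1 160.3] 5.5
now [ 0.5393 -0.3922  0.0655] [-1.7998e+02 -2.0000e-02 -5.4020e+01] t 11.95 w 0.0226
(0.54, -0.393, -0.008, -54) travel [0.002, -0.0, 0.147] dr [-0.0001, -0.0001, -0.0]
```

View pics/wrist6.png

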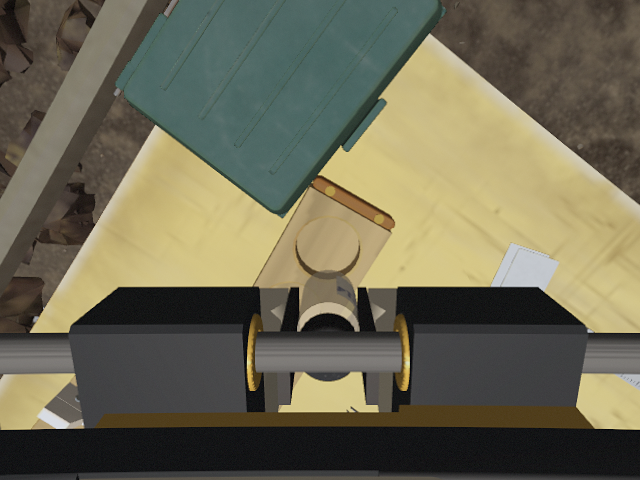

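>>> jog_arm --travel '[[0.002,0,0.05],[0.002,0,0.1],[0.002,0,0.13],[0.002,0,0.145],[0.002,0,0.145],[0.002,0,0.145],[0.002,0,0.145],[0.002,0,0.145],[0.002,0,0.145],[0.002,0,0.145]]' --dr '[[0,0,0],[0,0,0],[0,0,0],[0,0,0],[0,0,0],[0,0,0],[0,0,0],[0,0,0],[0,0,0],[0,0,0]]' --claw '[0,0,0,0,0,0.42,0.42,0.42,0.42,0.42]'

```text
time_s: 13.2
tcp_pos: [0.5397, -0.394, -0.0075]
eef_rot: [-180.0, -0.0, -54.1]
contact_force: [-0.0, 0.1, -0.2]
gripper_width: 0.0366
gripper_force: 0.0
```

```bash
python3 - <<'E'
from h import *
plan((.540,-.393,.04,-54),(.43,.0,.1,-84),(.4356,.0609,.07,-84),(.4356,.0609,-.014,-84))
E
```

```text
now [ 0.5397 -0.394  -0.0075] [-180.     -0.    -54.09] t 13.2 w 0.0366
(0.54, -0.393, 0.04, -54) travel [-0.001, -0.002, -0.095] dr [-0.0, -0.0, -0.0002]
(0.43, 0.0, 0.1, -84) travel [-0.767, -0.285, -0.215] dr [-0.0, -0.0, 0.0831]
(0.4356, 0.0609, 0.07, -84) travel [-0.859, -0.365, -0.155] dr [-0.0, -0.0, 0.0831]
(0.4356, 0.0609, -0.014, -84) travel [-0.859, -0.365, 0.013] dr [-0.0, -0.0, 0.0831]
```

>>> jog_arm --travel '[[-0.001,-0.001,-0.08],[-0.001,-0.001,-0.155],[-0.859,-0.365,-0.155],[-0.859,-0.365,-0.155],[-0.859,-0.365,-0.155],[-0.859,-0.365,-0.155],[-0.859,-0.365,-0.155],[-0.859,-0.365,-0.155],[-0.859,-0.365,-0.155],[-0.859,-0.365,-0.155]]' --dr '[[0,0,0],[0,0,0],[0,0,0.083],[0,0,0.083],[0,0,0.083],[0,0,0.083],[0,0,0.083],[0,0,0.083],[0,0,0.083],[0,0,0.083]]' --claw '[0.42,0.42,0.5,0.5,0.5,0.5,0.5,0.5,0.5,0.5]'

```text
time_s: 14.45
tcp_pos: [0.435, 0.0634, 0.0705]
eef_rot: [-179.9, 0.0, -83.8]
contact_force: [1.2, -0.2, 0.2]
gripper_width: 0.0438
gripper_force: 0.0
```

```bash
python3 - <<'E'
from h import *
c,W,st=look('wrist','w7.png')
P=W.reshape(-1,3); P=P[~np.isnan(P[:,0])]
q=P[(np.hypot(P[:,0]-.4356,P[:,1]-.061)<.03)&(P[:,2]>.05)&(P[:,2]<.058)]
b=cv2.minEnclosingCircle(q[:,:2].astype(np.float32)) if len(q) else 0; print(len(q),b)
c,W,st=look('scene')
P=W.reshape(-1,3); P=P[~np.isnan(P[:,0])]
for cx,cy in ((.540,-.393),(.53,-.301)):
    q=P[(np.hypot(P[:,0]-cx,P[:,1]-cy)<.03)&(P[:,2]>.05)&(P[:,2]<.075)]
    if len(q): print(len(q),cv2.minEnclosingCircle(q[:,:2].astype(np.float32)),q[:,2].max())
plan((.4356,.0609,-.014,-84))
E
```

```text
1172 ((0.4355352520942688, 0.06111342832446098), 0.010463264770805836)
171 ((0.5389482378959656, -0.3917894959449768), 0.01086139865219593) 0.06146377743932996
156 ((0.5289688110351562, -0.3001791834831238), 0.010755373165011406) 0.061346744541264986
now [0.4355 0.0635 0.0705] [-1.7992e+02  4.0000e-02 -8.3740e+01] t 14.55 w 0.0439
(0.4356, 0.0609, -0.014, -84) travel [0.005, 0.001, 0.169] dr [-0.0002, 0.0001, 0.0007]
```

>>> jog_arm --travel '[[0.005,0.001,0.085],[0.005,0.001,0.168],[0.005,0.001,0.168],[0.005,0.001,0.168],[0.005,0.001,0.168],[0.005,0.001,0.168],[0.005,0.001,0.168],[0.005,0.001,0.168],[0.005,0.001,0.08],[0.005,0.001,0]]' --dr '[[0,0,0],[0,0,0],[0,0,0],[0,0,0],[0,0,0],[0,0,0],[0,0,0],[0,0,0],[0,0,0],[0,0,0]]' --claw '[0.5,0.5,0.5,0,0,0,0,0,0,0]' --newtons 12

```text
time_s: 15.8
tcp_pos: [0.4352, 0.0582, 0.0714]
eef_rot: [180.0, -0.0, -84.0]
contact_force: [0.5, -0.1, -0.1]
gripper_width: 0.0227
gripper_force: 12.0
```

```bash
python3 - <<'E'
from h import *
plan((.535,-.347,.07,-84),(.535,-.347,-.007,-84))
E
```

```text
now [0.4352 0.0582 0.0714] [ 1.7999e+02 -1.0000e-02 -8.3960e+01] t 15.8 w 0.0227
(0.535, -0.347, 0.07, -84) travel [0.827, -0.113, 0.003] dr [0.0, -0.0, 0.0001]
(0.535, -0.347, -0.007, -84) travel [0.827, -0.113, 0.157] dr [0.0, -0.0, 0.0001]
```

>>> jog_arm --travel '[[0.827,-0.113,0],[0.827,-0.113,0],[0.827,-0.113,0],[0.827,-0.113,0],[0.827,-0.113,0],[0.827,-0.113,0],[0.827,-0.113,0],[0.827,-0.113,0],[0.827,-0.113,0],[0.827,-0.113,0]]' --dr '[[0,0,0],[0,0,0],[0,0,0],[0,0,0],[0,0,0],[0,0,0],[0,0,0],[0,0,0],[0,0,0],[0,0,0]]' --claw '[0,0,0,0,0,0,0,0,0,0]'

```text
time_s: 17.05
tcp_pos: [0.5349, -0.3459, 0.0703]
eef_rot: [-180.0, 0.0, -83.9]
contact_force: [0.5, 0.3, -0.2]
gripper_width: 0.0226
gripper_force: 12.0
```

```bash
python3 - <<'E'
from h import *
plan((.535,-.347,-.006,-84))
E
```

```text
now [ 0.5349 -0.3459  0.0703] [-179.98    0.    -83.9 ] t 17.05 w 0.0226
(0.535, -0.347, -0.006, -84) travel [0.002, 0.0, 0.153] dr [-0.0, 0.0, 0.0003]
```

>>> jog_arm --travel '[[0.001,0,0.05],[0.001,0,0.1],[0.001,0,0.135],[0.001,0,0.155],[0.001,0,0.155],[0.001,0,0.155],[0.001,0,0.155],[0.001,0,0.155],[0.001,0,0.155],[0.001,0,0.155]]' --dr '[[0,0,0],[0,0,0],[0,0,0],[0,0,0],[0,0,0],[0,0,0],[0,0,0],[0,0,0],[0,0,0],[0,0,0]]' --claw '[0,0,0,0,0,0.42,0.42,0.42,0.42,0.42]'

```text
time_s: 18.3
tcp_pos: [0.5351, -0.3475, -0.0075]
eef_rot: [-180.0, -0.0, -84.0]
contact_force: [-0.1, 0.4, 1.0]
gripper_width: 0.0372
gripper_force: 0.0
```

```bash
python3 - <<'E'
from h import *
plan((.535,-.347,.06,-84),(.4016,-.1853,.05,-107))
E
```

```text
now [ 0.5351 -0.3475 -0.0075] [-179.99   -0.    -83.97] t 18.3 w 0.0372
(0.535, -0.347, 0.06, -84) travel [-0.001, 0.0, -0.135] dr [-0.0, -0.0, 0.0001]
(0.4016, -0.1853, 0.05, -107) travel [-0.351, 0.231, -0.115] dr [-0.0, 0.0, 0.064]
```

>>> jog_arm --travel '[[0,0,-0.07],[0,0,-0.135],[-0.351,0.231,-0.115],[-0.351,0.231,-0.115],[-0.351,0.231,-0.115],[-0.351,0.231,-0.115],[-0.351,0.231,-0.115],[-0.351,0.231,-0.115],[-0.351,0.231,-0.115],[-0.351,0.231,-0.115]]' --dr '[[0,0,0],[0,0,0],[0,0,0.064],[0,0,0.064],[0,0,0.064],[0,0,0.064],[0,0,0.064],[0,0,0.064],[0,0,0.064],[0,0,0.064]]' --claw '[0.42,0.42,0.55,0.55,0.55,0.55,0.55,0.55,0.55,0.55]'

```text
time_s: 19.55
tcp_pos: [0.402, -0.1855, 0.0497]
eef_rot: [180.0, -0.0, -107.1]
contact_force: [-0.7, 0.7, -0.0]
gripper_width: 0.0484
gripper_force: 0.0
```

```bash
cat >> h.py <<'E'
def blob(W,cx,cy,rad,z0,z1,t=''):
    P=W.reshape(-1,3); P=P[~np.isnan(P[:,0])]
    q=P[(np.hypot(P[:,0]-cx,P[:,1]-cy)<rad)&(P[:,2]>z0)&(P[:,2]<z1)]
    if len(q)<10: print(t,'none',len(q)); return
    b=cv2.minAreaRect(q[:,:2].astype(np.float32)*1000); e,v=np.linalg.eigh(np.cov(q[:,:2].T))
    print(t,len(q),'rect',np.round(b[0],1),np.round(b[1],1),round(b[2],1),'long',round(np.degrees(np.arctan2(v[1,1],v[0,1])),1),'zmax',round(np.percentile(q[:,2],99),4))
E
python3 - <<'E'
from h import *
c,W,st=look('wrist','w8.png')
blob(W,.4016,-.1853,.03,.005,.03,'bone')
c,W,st=look('scene')
for cx,cy in ((.540,-.393),(.535,-.347),(.53,-.301)): blob(W,cx,cy,.02,.05,.075,'v')
plan((.4016,-.1853,-.031,-107))
E
```

```text
bone 1514 rect [ 401.7 -185.9] [31.  21.2] 56.4 long 70.0 zmax 0.0191
v 168 rect [ 538.7 -392.7] [19.8 19.9] 45.3 long 145.9 zmax 0.0616
v 161 rect [ 534.8 -342.2] [21.9 19.5] 30.0 long 47.3 zmax 0.0609
v 154 rect [ 529.1 -300. ] [20.9 20.3] 49.7 long -155.3 zmax 0.0613
now [ 0.4018 -0.1854  0.0497] [ 1.7997e+02 -1.0000e-02 -1.0705e+02] t 19.65 w 0.0483
(0.4016, -0.1853, -0.031, -107) travel [-0.0, 0.0, 0.161] dr [0.0001, -0.0, -0.0001]
```

View pics/w8.png

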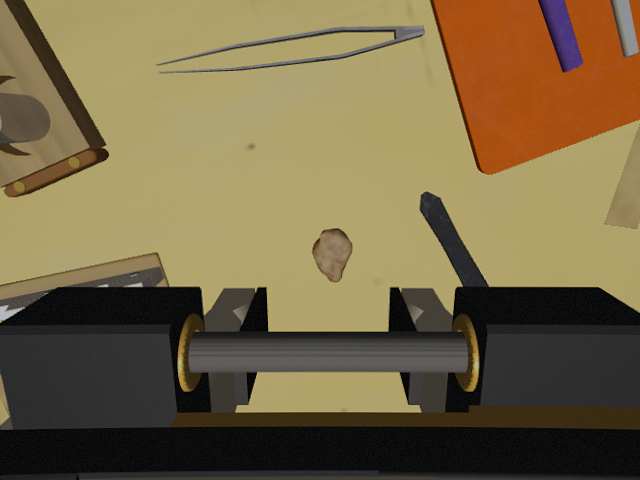

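>>> jog_arm --travel '[[0,0,0.08],[0,0,0.14],[0,0,0.158],[0,0,0.158],[0,0,0.158],[0,0,0.158],[0,0,0.158],[0,0,0.158],[0,0,0.158],[0,0,0.08]]' --dr '[[0,0,0],[0,0,0],[0,0,0],[0,0,0],[0,0,0],[0,0,0],[0,0,0],[0,0,0],[0,0,0],[0,0,0]]' --claw '[0.55,0.55,0.55,0,0,0,0,0,0,0]' --newtons 15

```text
time_s: 20.9
tcp_pos: [0.3997, -0.1849, 0.0088]
eef_rot: [179.7, -0.1, -107.0]
contact_force: [0.7, 0.3, 0.8]
gripper_width: 0.0214
gripper_force: 15.0
```

```bash
python3 - <<'E'
from h import *
plan((.4016,-.1853,.04,-107),(.532,-.021,.04,-93),(.532,-.021,-.024,-93))
E
```

```text
now [ 0.3997 -0.1849  0.0088] [ 1.7972e+02 -7.0000e-02 -1.0702e+02] t 20.9 w 0.0214
(0.4016, -0.1853, 0.04, -107) travel [-0.0, -0.003, -0.062] dr [0.0008, -0.0002, -0.0001]
(0.532, -0.021, 0.04, -93) travel [-0.391, -0.157, -0.064] dr [0.0008, -0.0001, -0.0389]
(0.532, -0.021, -0.024, -93) travel [-0.391, -0.157, 0.064] dr [0.0008, -0.0001, -0.0389]
```

>>> jog_arm --travel '[[0,0,-0.062],[-0.391,-0.157,-0.064],[-0.391,-0.157,-0.064],[-0.391,-0.157,-0.064],[-0.391,-0.157,-0.064],[-0.391,-0.157,-0.064],[-0.391,-0.157,-0.064],[-0.391,-0.157,-0.064],[-0.391,-0.157,-0.064],[-0.391,-0.157,-0.064]]' --dr '[[0,0,0],[0,0,-0.039],[0,0,-0.039],[0,0,-0.039],[0,0,-0.039],[0,0,-0.039],[0,0,-0.039],[0,0,-0.039],[0,0,-0.039],[0,0,-0.039]]' --claw '[0,0,0,0,0,0,0,0,0,0]'

```text
time_s: 22.15
tcp_pos: [0.5338, -0.0215, 0.0421]
eef_rot: [-180.0, 0.0, -93.0]
contact_force: [-0.5, -0.3, -0.1]
gripper_width: 0.0215
gripper_force: 15.0
```

```bash
python3 - <<'E'
from h import *
c,W,st=look('wrist','w9.png')
plan((.532,-.021,-.023,-93))
E
```

```text
now [ 0.5339 -0.0214  0.0421] [-179.99    0.    -93.  ] t 22.2 w 0.0213
(0.532, -0.021, -0.023, -93) travel [-0.001, 0.004, 0.13] dr [-0.0, 0.0, 0.0]
```

View pics/w9.png

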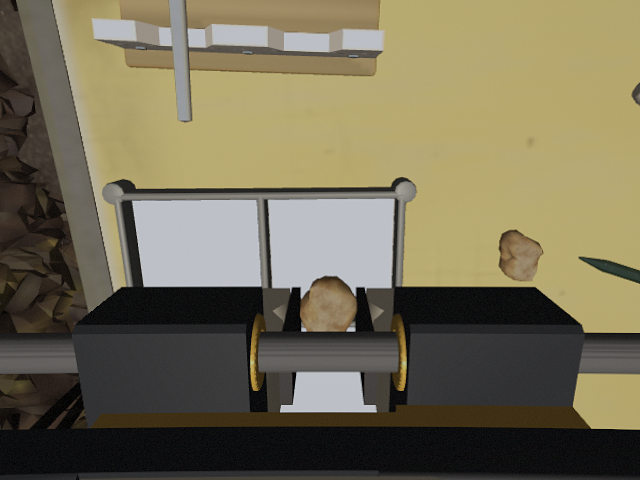

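>>> jog_arm --travel '[[-0.001,0.004,0.05],[-0.001,0.004,0.1],[-0.001,0.004,0.13],[-0.001,0.004,0.13],[-0.001,0.004,0.13],[-0.001,0.004,0.13],[-0.001,0.004,0.13],[-0.001,0.004,0.13],[-0.001,0.004,0.07],[-0.001,0.004,0]]' --dr '[[0,0,0],[0,0,0],[0,0,0],[0,0,0],[0,0,0],[0,0,0],[0,0,0],[0,0,0],[0,0,0],[0,0,0]]' --claw '[0,0,0,0,0.37,0.37,0.37,0.37,0.37,0.37]'

```text
time_s: 23.45
tcp_pos: [0.5313, -0.0206, 0.0422]
eef_rot: [179.9, -0.0, -93.0]
contact_force: [0.5, -0.8, -0.2]
gripper_width: 0.0323
gripper_force: 0.0
```

```bash
python3 - <<'E'
from h import *
plan((.4311,-.0172,.05,-90))
E
```

```text
now [ 0.5313 -0.0206  0.0422] [ 1.799e+02 -4.000e-02 -9.297e+01] t 23.45 w 0.0323
(0.4311, -0.0172, 0.05, -90) travel [0.004, 0.201, -0.015] dr [0.0003, -0.0001, -0.0082]
```

>>> jog_arm --travel '[[0.004,0.201,-0.015],[0.004,0.201,-0.015],[0.004,0.201,-0.015],[0.004,0.201,-0.015],[0.004,0.201,-0.015],[0.004,0.201,-0.015],[0.004,0.201,-0.015],[0.004,0.201,-0.015],[0.004,0.201,-0.015],[0.004,0.201,-0.015]]' --dr '[[0,0,-0.008],[0,0,-0.008],[0,0,-0.008],[0,0,-0.008],[0,0,-0.008],[0,0,-0.008],[0,0,-0.008],[0,0,-0.008],[0,0,-0.008],[0,0,-0.008]]' --claw '[0.37,0.37,0.55,0.55,0.55,0.55,0.55,0.55,0.55,0.55]'

```text
time_s: 24.7
tcp_pos: [0.4315, -0.0172, 0.0495]
eef_rot: [180.0, -0.0, -90.1]
contact_force: [0.5, 0.7, -0.4]
gripper_width: 0.0479
gripper_force: 0.0
```

```bash
python3 - <<'E'
from h import *
c,W,st=look('wrist','w10.png')
blob(W,.4311,-.0172,.03,.005,.03,'bone')
cv2.imwrite('pics/w10c.png',cv2.resize(c['pixels'][170:350,200:460,::-1],None,fx=2,fy=2))
c,W,st=look('side'); blob(W,.532,-.021,.03,.009,.03,'boneA')
plan((.4311,-.0172,-.030,-90))
E
```

```text
bone 1436 rect [430.9 -18.3] [23.6 24.8] 55.5 long 100.3 zmax 0.017
boneA 64 rect [525.5 -12.1] [25.8 12.8] 43.4 long 59.6 zmax 0.0173
now [ 0.4316 -0.0172  0.0495] [-180.      0.    -90.08] t 24.8 w 0.0485
(0.4311, -0.0172, -0.03, -90) travel [-0.0, 0.001, 0.159] dr [-0.0, 0.0, -0.0002]
```

View pics/w10c.png

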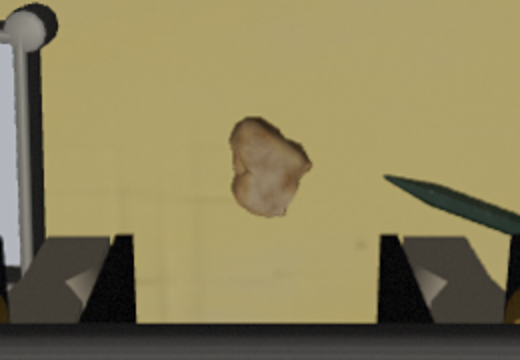

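>>> jog_arm --travel '[[0.002,0.002,0.08],[0.002,0.002,0.14],[0.002,0.002,0.159],[0.002,0.002,0.159],[0.002,0.002,0.159],[0.002,0.002,0.159],[0.002,0.002,0.159],[0.002,0.002,0.159],[0.002,0.002,0.159],[0.002,0.002,0.08]]' --dr '[[0,0,0],[0,0,0],[0,0,0],[0,0,0],[0,0,0],[0,0,0],[0,0,0],[0,0,0],[0,0,0],[0,0,0]]' --claw '[0.55,0.55,0.55,0,0,0,0,0,0,0]' --newtons 15

```text
time_s: 26.05
tcp_pos: [0.4284, -0.019, 0.0081]
eef_rot: [179.7, -0.1, -90.1]
contact_force: [1.0, 0.5, 0.1]
gripper_width: 0.0216
gripper_force: 14.9
```

```bash
python3 - <<'E'
from h import *
plan((.4311,-.0172,.04,-90),(.5355,.054,.04,-93))
E
```

```text
now [ 0.4284 -0.019   0.0081] [ 1.7969e+02 -1.2000e-01 -9.0110e+01] t 26.05 w 0.0216
(0.4311, -0.0172, 0.04, -90) travel [-0.004, -0.005, -0.064] dr [0.0009, -0.0003, -0.0003]
(0.5355, 0.054, 0.04, -93) travel [-0.146, -0.214, -0.065] dr [0.0009, -0.0004, 0.008]
```

>>> jog_arm --travel '[[0,0,-0.064],[-0.146,-0.21,-0.064],[-0.146,-0.21,-0.064],[-0.146,-0.21,-0.064],[-0.146,-0.21,-0.064],[-0.146,-0.21,-0.064],[-0.146,-0.21,-0.064],[-0.146,-0.21,-0.064],[-0.146,-0.21,-0.064],[-0.146,-0.21,-0.064]]' --dr '[[0,0,0],[0,0,0.008],[0,0,0.008],[0,0,0.008],[0,0,0.008],[0,0,0.008],[0,0,0.008],[0,0,0.008],[0,0,0.008],[0,0,0.008]]' --claw '[0,0,0,0,0,0,0,0,0,0]'

```text
time_s: 27.3
tcp_pos: [0.5356, 0.0546, 0.0415]
eef_rot: [-180.0, 0.0, -93.0]
contact_force: [0.5, -0.9, -0.6]
gripper_width: 0.0218
gripper_force: 14.9
```

```bash
python3 - <<'E'
from h import *
c,W,st=look('wrist','w11.png')
blob(W,.532,-.021,.033,.010,.03,'boneA')
plan((.5355,.054,-.023,-93))
E
```

```text
boneA 2276 rect [533.5 -21.9] [30.8 21.9] 66.8 long 87.2 zmax 0.0241
now [0.5356 0.0546 0.0415] [-180.      0.    -92.96] t 27.35 w 0.0217
(0.5355, 0.054, -0.023, -93) travel [0.001, 0.0, 0.129] dr [-0.0, 0.0, 0.0001]
```

View pics/w11.png

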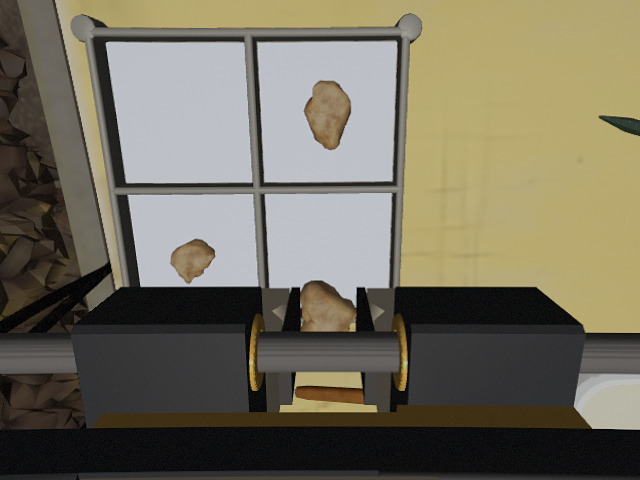

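>>> jog_arm --travel '[[0,0,0.05],[0,0,0.1],[0,0,0.129],[0,0,0.129],[0,0,0.129],[0,0,0.129],[0,0,0.129],[0,0,0.129],[0,0,0.07],[0,0,-0.02]]' --dr '[[0,0,0],[0,0,0],[0,0,0],[0,0,0],[0,0,0],[0,0,0],[0,0,0],[0,0,0],[0,0,0],[0,0,0]]' --claw '[0,0,0,0,0.37,0.37,0.37,0.37,0.37,0.37]'

```text
time_s: 28.6
tcp_pos: [0.5345, 0.0541, 0.0512]
eef_rot: [179.8, -0.1, -93.0]
contact_force: [0.7, 0.6, 0.1]
gripper_width: 0.0323
gripper_force: 0.0
```

```bash
python3 - <<'E'
from h import *
plan((.47,-.2,.08,-150),(.391,-.2945,.03,-188.3))
E
```

```text
now [0.5345 0.0541 0.0512] [ 1.7983e+02 -9.0000e-02 -9.2970e+01] t 28.6 w 0.0323
(0.47, -0.2, 0.08, -150) travel [0.514, 0.103, -0.057] dr [0.0003, -0.0005, 0.1584]
(0.391, -0.2945, 0.03, -188.3) travel [0.711, 0.25, 0.044] dr [0.0002, -0.0006, 0.2648]
```

>>> jog_arm --travel '[[0.711,0.25,-0.02],[0.711,0.25,-0.02],[0.711,0.25,-0.02],[0.711,0.25,-0.02],[0.711,0.25,-0.02],[0.711,0.25,-0.02],[0.711,0.25,-0.02],[0.711,0.25,0.04],[0.711,0.25,0.04],[0.711,0.25,0.04]]' --dr '[[0,0,0.265],[0,0,0.265],[0,0,0.265],[0,0,0.265],[0,0,0.265],[0,0,0.265],[0,0,0.265],[0,0,0.265],[0,0,0.265],[0,0,0.265]]' --claw '[0.37,0.37,0.4,0.4,0.4,0.4,0.4,0.4,0.4,0.4]'

```text
time_s: 29.85
tcp_pos: [0.3923, -0.294, 0.0314]
eef_rot: [-180.0, -0.0, 171.7]
contact_force: [0.1, 0.6, 0.3]
gripper_width: 0.035
gripper_force: 0.0
```

```bash
python3 - <<'E'
from h import *
c,W,st=look('wrist','w12.png')
for d in r.regions_of('tweezers','wrist')[:2]:
    p=W[d['pixels']]; p=p[(p[:,2]>-.005)&(p[:,2]<.015)]
    b=cv2.minAreaRect(p[:,:2].astype(np.float32)*1000); print(d['conf'],d['extent'],np.round(b[0],1),np.round(b[1],1),b[2])
for d in r.tip_of('tweezers','wrist')[:2]:
    u,v=np.round(d['at']).astype(int); print(d['conf'],u,v,W[v,u])
plan((.391,-.2945,-.031,-188.3))
E
```

```text
0.56 [315.8, 126.0, 343.4, 314.6] [ 373.7 -291.1] [ 13.4 100.7] 80.58966827392578
0.69 330 252 [ 0.38957773 -0.29368246  0.00098789]
now [ 0.3928 -0.294   0.0318] [-1.7999e+02  5.0000e-02  1.7184e+02] t 30.0 w 0.035
(0.391, -0.2945, -0.031, -188.3) travel [0.004, -0.002, 0.126] dr [-0.0, 0.0001, 0.0004]
```

View pics/w12.png

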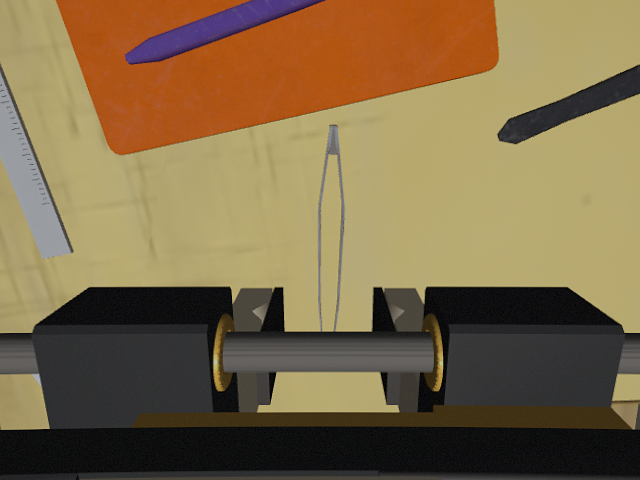

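>>> jog_arm --travel '[[0.005,-0.001,0.07],[0.005,-0.001,0.11],[0.005,-0.001,0.126],[0.005,-0.001,0.126],[0.005,-0.001,0.126],[0.005,-0.001,0.126],[0.005,-0.001,0.126],[0.005,-0.001,0.126],[0.005,-0.001,0.126],[0.005,-0.001,0.126]]' --dr '[[0,0,0.002],[0,0,0.002],[0,0,0.002],[0,0,0.002],[0,0,0.002],[0,0,0.002],[0,0,0.002],[0,0,0.002],[0,0,0.002],[0,0,0.002]]' --claw '[0.4,0.4,0.4,0,0,0,0,0,0,0]' --newtons 20

```text
time_s: 31.25
tcp_pos: [0.3906, -0.2943, -0.0308]
eef_rot: [-180.0, 0.1, 170.9]
contact_force: [-0.7, 2.2, 7.1]
gripper_width: 0.0118
gripper_force: 20.0
```

```bash
python3 - <<'E'
from h import *
plan((.390,-.2945,.05,-189),(.46,-.23,.06,-140),(.537,-.168,.05,-94.7))
E
```

```text
now [ 0.3906 -0.2943 -0.0308] [-1.7998e+02  8.0000e-02  1.7094e+02] t 31.25 w 0.0118
(0.39, -0.2945, 0.05, -189) travel [0.001, -0.001, -0.162] dr [-0.0, 0.0002, -0.0002]
(0.46, -0.23, 0.06, -140) travel [-0.117, 0.149, -0.181] dr [-0.0001, 0.0002, -0.1363]
(0.537, -0.168, 0.05, -94.7) travel [-0.25, 0.295, -0.161] dr [-0.0002, 0.0001, -0.2621]
```

>>> jog_arm --travel '[[0,0,-0.1],[-0.25,0.295,-0.161],[-0.25,0.295,-0.161],[-0.25,0.295,-0.161],[-0.25,0.295,-0.161],[-0.25,0.295,-0.161],[-0.25,0.295,-0.161],[-0.25,0.295,-0.161],[-0.25,0.295,-0.161],[-0.25,0.295,-0.161]]' --dr '[[0,0,0],[0,0,-0.262],[0,0,-0.262],[0,0,-0.262],[0,0,-0.262],[0,0,-0.262],[0,0,-0.262],[0,0,-0.262],[0,0,-0.262],[0,0,-0.262]]' --claw '[0,0,0,0,0,0,0,0,0,0]'

```text
time_s: 32.5
tcp_pos: [0.5364, -0.1681, 0.0489]
eef_rot: [180.0, 0.0, -94.5]
contact_force: [-0.1, 0.2, 0.2]
gripper_width: 0.0123
gripper_force: 20.0
```

```bash
python3 - <<'E'
from h import *
c,W,st=look('wrist','w13.png')
S=look('scene')[1]
# rest: bars' points at height, in scene + wrist
for n,A in (('w',W),('s',S)):
    P=A.reshape(-1,3); P=P[~np.isnan(P[:,0])]
    q=P[(np.abs(P[:,0]-.565)<.09)&(np.abs(P[:,1]+.17)<.075)&(P[:,2]>.003)&(P[:,2]<.008)]
    b=cv2.minAreaRect(q[:,:2].astype(np.float32)*1000); print(n,'base',len(q),np.round(b[0],1),np.round(b[1],1),round(b[2],1))
    blob(A,.537,-.168,.08,.070,.0925,'tw')
plan((.537,-.168,.05,-94.7))
E
```

```text
w base 20024 [ 571.7 -181.4] [ 96.7 145.8] 89.6
tw 2502 rect [ 536.2 -180.1] [ 33.1 113.3] 8.7 long 85.5 zmax 0.0922
s base 2065 [ 565.1 -170.2] [149.5 178.9] 89.9
tw 354 rect [ 525.  -197.2] [67.2 45.4] 67.1 long 89.9 zmax 0.0921
now [ 0.5364 -0.1682  0.0489] [179.99   0.   -94.67] t 32.6 w 0.0121
(0.537, -0.168, 0.05, -94.7) travel [-0.0, -0.001, -0.002] dr [0.0, 0.0, 0.0001]
```

View pics/w13.png

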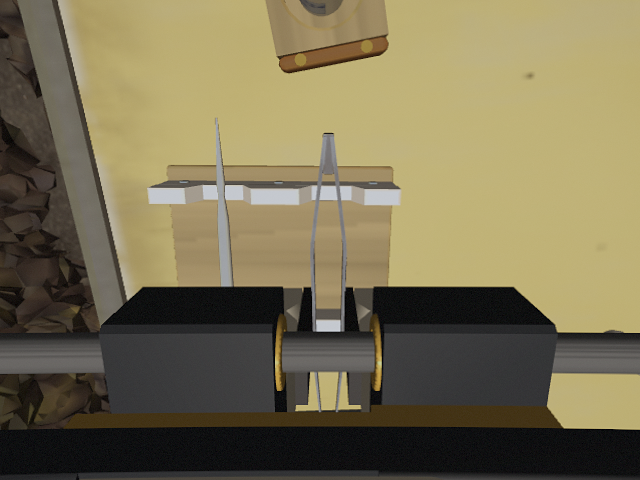

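```bash
python3 - <<'E'
from h import *
c,W,st=look('wrist'); w1=np.load('w1.npy')
a=np.radians(-4.7); ex=np.array([np.cos(a),np.sin(a)]); ey=np.array([-ex[1],ex[0]])
for n,A in (('now',W),('w1',w1)):
  P=A.reshape(-1,3); P=P[~np.isnan(P[:,0])]
  d=P[:,:2]-[.565,-.170]; X=d@ex*1000; Y=d@ey*1000
  for s in (-38,38):
    k=(np.abs(Y-s)<8)&(P[:,2]>.015)&(P[:,2]<.04)&(np.abs(X)<75)
    print(n,s,k.sum(),[(int(x),int(round(1000*np.percentile(P[k&(X>=x)&(X<x+3),2],90)))) for x in range(-72,72,3) if (k&(X>=x)&(X<x+3)).sum()>2], 'Y',np.percentile(Y[k],[5,95]).round(1))
E
```

```text
now -38 4743 [(-66, 31), (-63, 32), (-60, 32), (-57, 33), (-54, 32), (-51, 33), (-48, 32), (-45, 29), (-42, 23), (-39, 21), (-36, 21), (-33, 20), (-30, 21), (-27, 21), (-24, 21), (-21, 21), (-18, 26), (-15, 31), (-12, 32), (-9, 32), (-6, 32), (-3, 32), (0, 33), (3, 32), (6, 32), (9, 31), (12, 27), (15, 21), (18, 21), (21, 21), (24, 26), (27, 26), (30, 21), (33, 21), (36, 24), (39, 29), (42, 32), (45, 32), (48, 32), (51, 32), (54, 32), (57, 32), (60, 32)] Y [-42.1 -34.4]
now 38 352 [(-36, 20), (-33, 21), (-30, 20), (-27, 21), (-24, 20)] Y [33.8 40.3]
w1 -38 925 [(-66, 31), (-63, 33), (-60, 32), (-57, 33), (-54, 32), (-51, 33), (-48, 32), (-45, 28), (-42, 23), (-39, 20), (-36, 21), (-33, 20), (-30, 21), (-27, 20), (-24, 20), (-21, 23), (-18, 27), (-15, 31), (-12, 33), (-9, 32), (-6, 33), (-3, 32), (0, 32), (3, 33), (6, 33), (9, 31), (12, 26), (15, 21), (18, 21), (21, 24), (24, 26), (27, 25), (30, 20), (33, 21), (36, 24), (39, 29), (42, 32), (45, 32), (48, 33), (51, 33), (54, 32), (57, 32), (60, 30)] Y [-41.5 -33.8]
w1 38 785 [(-66, 30), (-63, 33), (-60, 33), (-57, 33), (-54, 33), (-51, 33), (-48, 32), (-45, 29), (-42, 22), (-39, 20), (-36, 20), (-33, 21), (-30, 21), (-27, 21), (-24, 21), (-21, 22), (-18, 27), (-15, 32), (-12, 33), (-9, 33), (-6, 32), (-3, 32), (0, 33), (3, 32), (6, 32), (9, 32), (12, 25), (15, 21), (18, 21), (21, 26), (24, 28), (27, 27), (30, 21), (33, 20), (36, 25), (39, 29), (42, 33), (45, 32), (48, 33), (51, 32), (54, 33), (57, 32)] Y [34.2 41.8]
```

>>> jog_arm --travel '[[0,0.004,0.05],[0,0.004,0.09],[0,0.004,0.11],[0,0.004,0.119],[0,0.004,0.119],[0,0.004,0.119],[0,0.004,0.119],[0,0.004,0.119],[0,0.004,0.119],[0,0.004,0.119]]' --dr '[[0,0,0],[0,0,0],[0,0,0],[0,0,0],[0,0,0],[0,0,0],[0,0,0],[0,0,0],[0,0,0],[0,0,0]]' --claw '[0,0,0,0,0,0,0.35,0.35,0.35,0.35]'

```text
time_s: 33.9
tcp_pos: [0.5346, -0.168, -0.0105]
eef_rot: [-180.0, 0.0, -94.8]
contact_force: [-0.4, -0.0, 0.0]
gripper_width: 0.0307
gripper_force: 0.0
```

>>> jog_arm --travel '[[0,0,-0.03],[0,0,-0.1],[0,0,-0.2],[0,0,-0.3],[-0.2,0.2,-0.4],[-0.2,0.2,-0.4],[-0.2,0.2,-0.4],[-0.2,0.2,-0.4],[-0.2,0.2,-0.4],[-0.2,0.2,-0.4]]' --dr '[[0,0,0],[0,0,0],[0,0,0],[0,0,0],[0,0,0],[0,0,0],[0,0,0],[0,0,0],[0,0,0],[0,0,0]]' --claw '[0.35,0.35,0.35,0.35,0.35,0.35,0.35,0.35,0.35,0.35]'

```text
time_s: 35.15
tcp_pos: [0.4434, -0.0605, 0.1892]
eef_rot: [180.0, -0.0, -94.8]
contact_force: [-0.5, -0.1, -0.6]
gripper_width: 0.0307
gripper_force: 0.0
```

```bash
python3 - <<'E'
from h import *
c,W,st=look('wrist','w14.png'); s,S,_=look('scene','s14.png')
cv2.imwrite('pics/final.png',np.vstack([cv2.resize(c['pixels'][...,::-1],(400,300)),cv2.resize(s['pixels'][150:385,160:520,::-1],(400,300))]))
P=W.reshape(-1,3); P=P[~np.isnan(P[:,0])]
a=np.radians(-4.7); ex=np.array([np.cos(a),np.sin(a)]); ey=np.array([-ex[1],ex[0]])
d=P[:,:2]-[.563,-.1698]; X=d@ex*1000; Y=d@ey*1000
k=(np.abs(X+28)<14)&(np.abs(Y)<75)&(P[:,2]>.0225)&(P[:,2]<.031); 
for y in range(-75,75,10):
    m=k&(Y>=y)&(Y<y+10)
    if m.sum()>3: print(y,m.sum(),np.percentile(X[m],[5,50,95]).round(1),(P[m,2].mean()*1000).round(1))
for cx,cy in ((.540,-.393),(.535,-.347),(.53,-.301)): blob(S,cx,cy,.02,.05,.075,'v')
print(r.get_state()['gripper_width'])
E
```

```text
-65 44 [-31.3 -27.4 -24.1] 26.7
-55 121 [-32.  -24.9 -23.4] 26.6
-45 183 [-40.7 -23.7 -14.5] 26.0
-35 131 [-39.5 -22.6 -15.6] 25.9
-25 100 [-33.9 -22.2 -20.9] 26.1
-15 92 [-33.6 -22.1 -20.8] 26.1
-5 85 [-33.5 -22.4 -21. ] 25.9
5 81 [-33.8 -32.2 -21.1] 25.3
15 74 [-33.5 -22.9 -21.1] 25.1
25 58 [-33.  -23.5 -22.2] 24.8
35 103 [-41.4 -23.7 -14.4] 24.4
45 34 [-30.9 -25.  -23.7] 23.9
55 20 [-30.  -27.4 -25. ] 23.6
v 176 rect [ 538.7 -392.7] [19.6 19.7] 35.4 long 84.0 zmax 0.0615
v 163 rect [ 534.5 -342.6] [19.2 20.9] 77.4 long 165.1 zmax 0.0615
v 155 rect [ 528.8 -299.8] [20.1 19.9] 27.3 long -165.5 zmax 0.0613
0.030458938909639573
```

View pics/final.png

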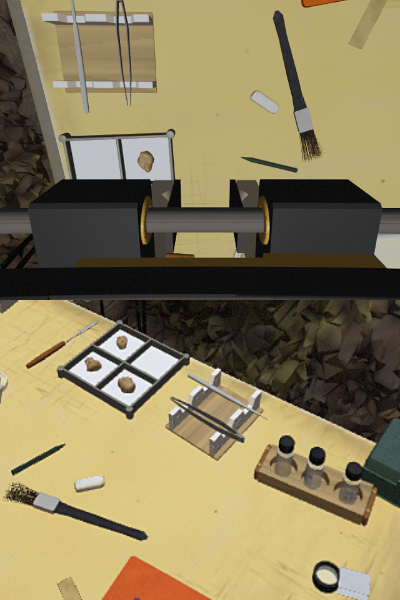

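```bash
python3 -c "
from plant import r
print(r.close_job())"
```

```text
the job is handed in; nothing more can be done
None
```

I placed both vials, both bone fragments and the tweezers, and handed the job in at about 35 s. The last camera check showed everything in place, but the hand-in returned no verdict.

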